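# Press a sprung mirror mount to both index marks

### The arm

A 7-joint arm with a two-finger parallel gripper is mounted at the origin on a cart in front of the work surface, level with it; the furniture and walls round the work are solid. World frame = base frame: x ahead of the robot, y to its left, z up, the work surface at z = 0. Lengths are in mm, angles in rad, forces in N, time in s.
With the tool pointing down it reaches from about 400 to 875 mm from the base axis. Payload 4.4 kg.
Tool frame: the origin (TCP) lies midway between the tips of the shut fingers; the grasp point (between the pads) lies ctrl.tcp_to_grasp behind it (ctrl.tcp_to_grasp is the distance from the TCP to the grasp point, in mm); z points along the fingers, y is the line along which they close (so a half turn about z gives the same grasp; the last joint's range is limited). The gripper opens to 85 mm and grips with 20 to 120 N. Pads are 22 mm wide; open, the fingers measure 114 mm over their backs; the gripper's body (76 mm by 85 mm) begins 54 mm behind the grasp point. The pads swing forward as they close: fully open they stand 13 mm farther back than shut.
Start: joints at [-1.359, 0.628, 0.038, 1.517, -0.027, 0.996, -0.02], TCP at [178.232, 625.101, 231.313] pointing down, gripper open.
Joint ranges: [-3.06, 3.06], [-0.37, 2.12], [-1.25, 1.32], [0.18, 2.47], [-1.1, 4.24], [0.23, 1.98], [-2.94, 2.94]. Speed limits (rad/s): [2.57, 2.57, 3.14, 3.14, 3.14, 3.14, 3.14].

### API

Orientations are given as [roll, pitch, yaw] about the fixed x, y, z axes, in that order (R = Rz(yaw) Ry(pitch) Rx(roll)).
In Python, from cell import ctrl, get_image, get_calibration, workorder, boxes_of, place_of gives the robot as it stands.
- The arm moves only by the tool play_rows, never from a script. Its argument "series" is a list that holds one entry, the list of rows, each a list of 7 numbers: the shift along the world's x, y, z in cm, then the turn, a rotation vector about the world's x, y, z in degrees, then the closure, from 0 (fully open) to 1 (shut). A call has 1 to 20 rows; each row shifts and turns the commanded pose from where the row before left it; what a row does not reach is not made up. A row lasts 1/8 s, in which the tool goes at most 62.5 mm and 10.7 degrees, less where a joint would pass 70% of its speed; a pose out of reach is approached as far as the arm can. A call with a gripper value outside its range is refused whole. The fingers move at their own pace and stop on an object; the grip force is fixed at half the most. Time passes only in rows, so rows that do not move let the fingers close. It gives the time, the measured TCP pose, the force, the opening and the grip force at its end, in the units of the state.
- ctrl.read_state(): the state, without advancing time (a new reading comes with each control period).
- get_image(name): name is "scene" or "top" or "wrist"; returns (picture, depth): 420x560x3 uint8, red, green, blue; 420x560 float32, mm along the optical axis (not along the pixel's ray), 0 where there is no reading.
- get_calibration(name): a dict with "K" (3x3 intrinsics, pixels), "R" (3x3) and "t" (3): a world point X has camera coordinates R X + t; the wrist camera has in their place "mount" (4x4, takes a point from camera to tool coordinates, whose origin is the TCP and whose axes are the flange's). Camera axes: x right, y down, z forward; pixel columns grow to the right and rows downward; lengths in mm; the calibration is good to about 2 mm. A picture is of the moment at which its call begins: read the wrist's pose just before it. get_calibration takes no time and is no camera call.
- workorder.finish_job(): hands the job in; it is judged then, once.
Trained networks look in the newest picture that a camera, given by its name, has taken for a name from the list of things; names that differ only in an ending like _2 or _b are one class to them, and where a whole thing is asked for, a point or a joint stands for the part that bears it (a point fixed in the world has none). Each returns a list of dicts, best first, with "p" (0 to 1); they miss things now and then, are a little off and sometimes report something else, mostly with a low value. They report only what shows in the picture. A call takes as long as a camera call.
- boxes_of(target, camera): "pixel" ([column, row] in pixels, amid what is visible of it).
- place_of(target, camera): "pixel" ([column, row] in pixels: a listed point, or the origin of a listed thing).
The state is a dict: "clock": time; "qpos": joint angles; "qd": joint speeds; "tau": joint torques, N m; "eef_pos": TCP position; "tool_rot": TCP orientation; "force": force on the tool from outside, world axes, zero at the start; "torque": the same for the moment, N m; "width": finger opening in mm; "gripper_force": force on a finger pad.
Only numpy, scipy, OpenCV 4.12 (cv2) and the standard library are available. Lean on these libraries where they do the work, as an engineer would, in place of code of your own. Each camera call takes 0.05 s, during which the arm holds its last target. There are 200 camera calls.

### The job

Check the travel of the sprung mirror mount: with closed fingertips gently press down the grey round pad on its left front corner until the upright pointer stands at the left index tab, hold it there for about a second without driving it past the tab, then let go so that the spring brings the pointer back to the middle; then do the same with the right pad and the right tab. Press only on the two pads, never on the mirror, pointer or tabs. Do not lift or shift the mount, leave the things around it where they are, and finish clear of everything.

Things in the scene. Friction and masses are not known exactly. Their poses are not given: they have to be found in the camera images.
- mount_base: Sprung mirror mount: loose, heavy (3 kg) grey base, 184 (x) by 244 (y) by 14 mm. Origin on the bench under the tilt axis; x points away from the robot, y left, z up. A 116 by 232 by 8 mm aluminium plate rocks left and right on it about a level axis along x, 65 mm above the bench. A white scale board, 136 mm wide and 214 mm high, stands 90 mm behind (+x) the origin and faces the robot.
- mirror_plate (a joint): Tilt of the rocking plate (rad): 0 = level, pointer in the middle; positive = left (+y) side down, pointer leaning left; negative = right side down. Stops at -0.36 and +0.36. A spring of 2 N m/rad centres it (a pad pressed to 0.2 rad takes about 4.5 N) and brings it back level when let go. A pad sinks about 9 mm for each 0.1 rad.
- pad_left_top (a point): Centre of the top of the left press pad: a grey plastic disc, 28 mm across and 7 mm high, on the left front corner of the plate, 35 mm in front of (-x) and 90 mm left of (+y) the mount's origin, its top 76 mm above the bench when level. It moves with the plate.
- pad_right_top (a point): The same for the right press pad, 35 mm in front of and 90 mm to the right (-y) of the mount's origin.
- pad_left: The left press pad itself (origin on its underside, 7 mm below its top); the left press must be made on it.
- pad_right: The right press pad itself (origin on its underside); the right press must be made on it.
- pointer_tip (a point): Tip of the dark upright steel pointer, 112 mm from the tilt axis, 81 mm behind (+x) the mount's origin, just in front of the scale board; it swings left when the left pad goes down, right when the right pad goes down, 11 mm for each 0.1 rad.
- mark_left (a point): Point of the left index tab: the spot on the pointer tip's arc (radius 112 mm about the tilt axis) that the tip must reach. The tab, a black block 10 mm wide with a steel thumbscrew, is clamped on the arc above the scale, 0.09 to 0.25 rad left of the middle, differently each time. Its z axis points outward from the tilt axis, its y axis to the left along the arc.
- mark_right (a point): Point of the right index tab, an identical tab clamped 0.09 to 0.25 rad to the right of the middle, set independently of the left one. Its y axis points to the left along the arc.
- mirror: Round mirror, 72 mm across in its dark ring, flat on the middle of the plate; not to be touched. Origin at the middle of its underside.
- pointer: The pointer (origin on the tilt axis, at its hub); not to be touched.
- index_left: The left index tab (origin on the tilt axis); not to be touched.
- index_right: The right index tab (origin on the tilt axis); not to be touched.
- purple_cap: Bystander: purple screw cap, 41 mm across and 16 mm high, loose in front of the mount.
- sample_cup: Bystander: clear plastic sample cup, 50 mm across and 36 mm high, loose to the right of the mount, towards its back.
- timer: Bystander: small bench timer, 68 by 68 by 21 mm, loose to the right of the mount, towards its front.
- tape_roll: Bystander: roll of label tape, 66 mm across and 19 mm high, lying to the left of the mount.
- wrench: Bystander: small open-ended wrench, 98 by 54 by 4 mm, lying far to the left.
- flask: Bystander: small glass flask, 65 mm across and 112 mm high, standing on the drying mat behind the mount.
- bulb: Bystander: round pipette bulb with a narrow neck, 49 mm across and 68 mm high, standing far to the left.

How it is judged (in metres and radians):
On the way, in this order (a step that is already met when the one before it is completed fails the run):
1. left pad pressed until the pointer stands at the left tab, and held there (distance between pointer_tip and mark_left below 0.005 m and contact force between the fingers and pad_left above 0.5 N), for 0.6 s.
2. left pad let go, pointer back in the middle (value of joint mirror_plate between -0.035 and 0.035 rad and contact force between the fingers and pad_left below 0.2 N), for 0.2 s.
3. right pad pressed until the pointer stands at the right tab, and held there (distance between pointer_tip and mark_right below 0.005 m and contact force between the fingers and pad_right above 0.5 N), for 0.6 s.
At the end, for the whole second after the job is handed in: Left pad pressed with the pointer tip within 5 mm of the left mark for 0.6 s, let go, then the same on the right; at the end the plate is level within 0.035 rad and at rest, the mount flat and within 15 mm, each bystander within 25 mm of its start (value of joint mirror_plate between -0.035 and 0.035 rad and velocity of joint mirror_plate between -0.05 and 0.05 rad/s and distance of mount_base from where it was at the start of the episode below 0.015 m and angle between mount_base's own z axis and vertical below 0.03 rad and distance of each of purple_cap, sample_cup, timer, tape_roll, wrench, flask, bulb from where it was at the start of the episode below 0.025 m); the robot touches nothing.
It fails at once if the pointer is driven more than 10 mm past a tab (y of pointer_tip in the frame of mark_left above 0.01 m or y of pointer_tip in the frame of mark_right below -0.01 m).
It fails at once if a pad is pressed harder than 30 N (contact force between any of the arm, the fingers and pad_left above 30 N or contact force between any of the arm, the fingers and pad_right above 30 N).
It fails at once if the mirror, the pointer or an index tab is touched (contact force between any of the fingers, the arm and mirror above 0.3 N or contact force between any of the fingers, the arm and pointer above 0.3 N or contact force between any of the fingers, the arm and index_left above 0.3 N or contact force between any of the fingers, the arm and index_right above 0.3 N).
It fails at once if the mount is lifted, tipped or shifted (distance of mount_base from where it was at the start of the episode above 0.02 m or height (world z) of mount_base above 0.01 m or angle between mount_base's own z axis and vertical above 0.06 rad).
It fails at once if a bystander is lifted, carried or knocked away (distance of any of purple_cap, sample_cup, timer, tape_roll, wrench, flask, bulb from where it was at the start of the episode above 0.03 m).
It also fails if it takes over 51 s, if anything falls off the work surface, if the arm or the gripper's body presses on something with over 40 N, if the wrist force passes 120 N, or if a joint passes its speed limit or range.

## Working session

There is one attempt and no reset: what is moved stays moved. The work goes in short steps, Python scripts to look and compute and a tool call to move; the robot and the scene stay as the last step left them, time stands still between calls to the robot, and variables do not carry over. Pictures are saved under pics/ and viewed, at most 10 in all, crops included, and the job is handed in when it is done.

Besides the shell and the picture viewer there is one more tool, called after ">>>" as name(argument=value, ...), one argument or row to a line, values as JSON. play_rows: Moves the arm, as the interface text tells. Its arguments: {"type":"object","properties":{"series":{"type":"array"}},"required":["series"]}

```bash
mkdir -p pics; cat > h.py <<'E'
from cell import ctrl,get_image,get_calibration,workorder,boxes_of,place_of
import numpy as np,cv2
def save(n,im): cv2.imwrite('pics/'+n,im[...,::-1])
def ray(cam,px):
    c=get_calibration(cam);R=np.array(c['R']);t=np.array(c['t']);K=np.array(c['K'])
    d=R.T@np.linalg.solve(K,[px[0],px[1],1]);return -R.T@t,d
def at_z(cam,px,z):
    o,d=ray(cam,px);return o+d*(z-o[2])/d[2]
def at_x(cam,px,x):
    o,d=ray(cam,px);return o+d*(x-o[0])/d[0]
def at_d(cam,px,dep):
    o,d=ray(cam,px);u,v=int(round(px[0])),int(round(px[1]));return o+d*np.median(dep[v-1:v+2,u-1:u+2])
E
python3 - <<'E'
from h import *
for cam in ['scene','top']:
    im,d=get_image(cam);save(cam+'1.png',im);o,_=ray(cam,[0,0]);print(cam,o.round())
    for n in ['mount_base','pad_left_top','pad_right_top','pointer_tip','mark_left','mark_right','purple_cap','timer','tape_roll']:
        for r in place_of(n,cam)[:2]:print(n,np.round(r['pixel'],1),round(r['p'],2),at_d(cam,r['pixel'],d).round(1))
print(ctrl.read_state())
E
```

```text
scene [ -51. -546.  911.]
mount_base [272.5 334. ] 0.7 [387.4 -38.3  17.2]
mount_base [286.  296.2] 0.65 [453.2 -11.1  70.9]
pad_left_top [248.9 267.2] 0.58 [445.4 113.   76.5]
pad_left_top [307.2 301.6] 0.51 [474.9 -57.8  75.8]
pad_right_top [309.9 300.7] 0.69 [481.2 -60.   75.9]
pad_right_top [172.7 213.9] 0.31 [459.4 493.2   5.2]
pointer_tip [207.3 206.2] 0.59 [551.2 444.   15. ]
pointer_tip [307.2 231.8] 0.45 [577.   49.8 154.3]
mark_left [300.9 221.5] 0.5 [567.5  62.8 183.6]
mark_left [285.1 297.3] 0.36 [450.3 -11.2  69.5]
mark_right [316.5 228.6] 0.45 [570.9  15.2 190.1]
mark_right [285.6 296.7] 0.36 [451.7 -11.3  70.6]
purple_cap [270.3 333.3] 0.53 [385.  -33.6  17.3]
timer [343.  346.5] 0.72 [ 478.5 -168.7   20.6]
tape_roll [221.8 270.8] 0.9 [427.3 206.5   5. ]
top [ 464.  144. 1154.]
mount_base [330.  262.9] 0.6 [482.8  27.   75.3]
pad_left_top [297.8 275. ] 0.47 [453.4 105.4  68.7]
pad_left_top [365.9 267. ] 0.2 [472.9 -60.5  74.9]
pad_right_top [369.2 270.4] 0.41 [464.7 -68.   76.4]
pad_right_top [398.2 262. ] 0.19 [ 486.2 -153.9   20.2]
pointer_tip [328.3 223.3] 0.47 [573
[... 288 characters left out ...]
.95 [420.6 199.6   2. ]
{'clock': 1.0, 'qpos': array([-1.35881867,  0.62838457,  0.03848342,  1.51742478, -0.02697849,
        0.99631283, -0.01998861]), 'qd': array([0.00018105, 0.00183997, 0.00103093, 0.00165775, 0.00039196,
       0.00019287, 0.00121359]), 'tau': array([ 4.41785560e-04, -5.63275123e+01,  1.22601192e+00, -1.93789959e+01,
        1.10414051e-02,  1.19975834e-03, -3.32610057e-06]), 'eef_pos': array([178.21285734, 625.08892927, 231.31518373]), 'tool_rot': array([-3.14158038e+00, -2.81088113e-05,  2.86382591e+00]), 'force': array([-0.35048109,  0.62207908, -0.47293006]), 'torque': array([-0.00181563,  0.02065756,  0.07794341]), 'gripper_force': 0.0, 'width': 85.57542260746588}
```

```bash
python3 - <<'E'
import cv2
a=cv2.imread('pics/scene1.png')[180:360,200:400];b=cv2.imread('pics/top1.png')[190:320,240:420]
cv2.imwrite('pics/a.png',cv2.resize(a,None,fx=3.3,fy=3.3,interpolation=2));cv2.imwrite('pics/b.png',cv2.resize(b,None,fx=4.4,fy=4.4,interpolation=2))
E
```

```text
(no output)
```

View pics/a.png

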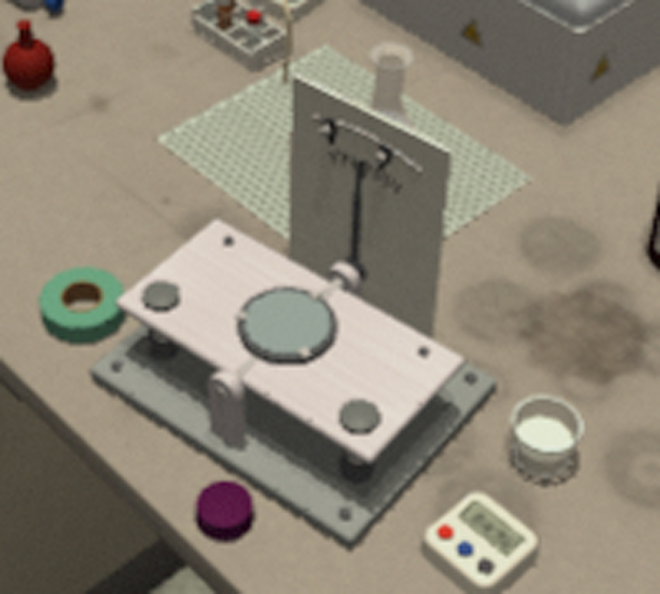

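View pics/b.png

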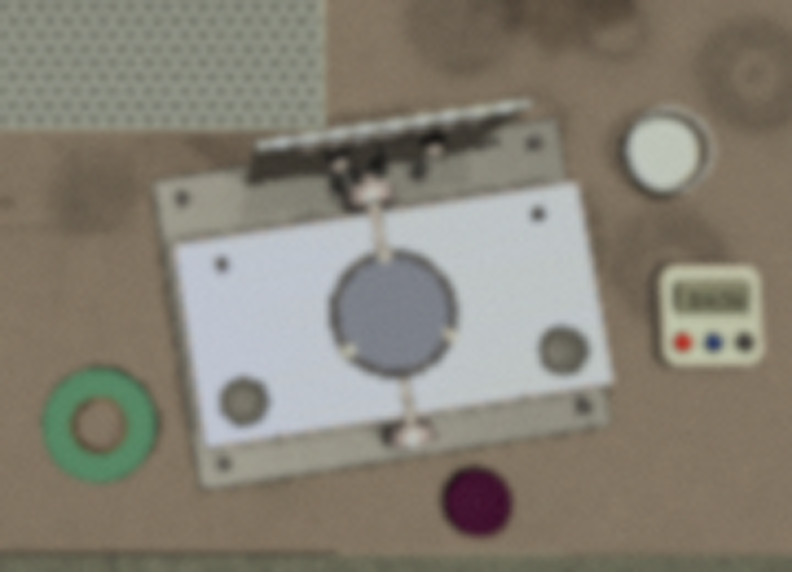

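The pictures show the left pad at top (295.7,281.1), the right pad at (368,269.5) and the mirror at (329.5,261.1). In the scene view the pointer tip is at about (309,229), the left tab at (299,219) and the right tab at (316,228). The mount is yawed about +9°.

```bash
python3 - <<'E'
from h import *
for cam,L,Rr in [('top',(295.7,281.1),(368,269.5)),('scene',(248.8,269.1),(309.1,306.1))]:
    a=at_z(cam,L,76);b=at_z(cam,Rr,76);v=a-b;y=np.arctan2(-v[0],v[1]);m=(a+b)/2
    o=m+35*np.array([np.cos(y),np.sin(y),0]);print(cam,a.round(1),b.round(1),np.linalg.norm(v).round(1),np.degrees(y).round(1),o.round(1))
print(at_z('top',(329.5,261.1),72).round(1))
c=get_calibration('wrist');print(np.round(c['mount'],3),c['K'],ctrl.tcp_to_grasp)
print(get_calibration('scene')['K'])
E
```

```text
top [438.8 110.9  76. ] [466.9 -65.2  76. ] 178.3 9.1 [487.4  28.3  76. ]
scene [441.5 108.6  76. ] [468.8 -70.   76. ] 180.6 8.7 [489.7  24.6  76. ]
[487.3  27.8  72. ]
[[-1.00000e-03 -9.45000e-01 -3.27000e-01  8.40520e+01]
 [ 1.00000e+00 -1.00000e-03 -1.00000e-03 -6.35000e-01]
 [ 0.00000e+00 -3.27000e-01  9.45000e-01 -1.43504e+02]
 [ 0.00000e+00  0.00000e+00  0.00000e+00  1.00000e+00]] [[297.53166156   0.         279.63323661]
 [  0.         297.53166156 212.86776158]
 [  0.           0.           1.        ]] 18.700000000000003
[[480.50994695   0.         282.07326386]
 [  0.         480.50994695 210.15896827]
 [  0.           0.           1.        ]]
```

>>> play_rows(
  series=[
    [[2.3,-4.26,0.2,0,0,3.6,1],[2.3,-4.26,0.2,0,0,3.6,1],[2.3,-4.26,0.2,0,0,3.6,1],[2.3,-4.26,0.2,0,0,3.6,1],[2.3,-4.26,0.2,0,0,3.6,1],[2.3,-4.26,0.2,0,0,3.6,1],[2.3,-4.26,0.2,0,0,3.6,1],[2.3,-4.26,0.2,0.9,-5.64,0,1],[2.3,-4.26,0.2,0.9,-5.64,0,1],[2.3,-4.26,0.2,0.9,-5.64,0,1],[2.3,-4.26,0.2,0.9,-5.64,0,1],[2.3,-4.26,0.2,0.9,-5.64,0,1],[2.3,-4.26,0,0.9,-5.64,0,1],[2.3,-4.26,0,0.9,-5.64,0,1],[0,0,0,0,0,0,1],[0,0,0,0,0,0,1]],
  ],
)

```text
clock: 3.0
eef_pos: [455.5, 94.5, 244.6]
tool_rot: [-3.085, 0.474, -2.976]
force: [-0.3, -0.5, -0.4]
width: -0.0
gripper_force: 0.0
```

>>> play_rows(
  series=[
    [[1.2,-1.65,0.25,0.4,-2.6,0,1],[1.2,-1.65,0.25,0.4,-2.6,0,1],[1.2,-1.65,0.25,0.4,-2.6,0,1],[1.2,-1.65,0.25,0.4,-2.6,0,1],[0,0,0,0.4,-2.6,0,1],[0,0,0,0,0,0,1]],
  ],
)

```text
clock: 3.75
eef_pos: [506.9, 35.5, 251.8]
tool_rot: [-3.082, 0.663, -2.97]
force: [-1.2, -0.2, -0.6]
width: -0.1
gripper_force: 0.0
```

```bash
cat >> h.py <<'E'
from scipy.spatial.transform import Rotation as Ro
def wray(px,s):
    c=get_calibration('wrist');M=np.array(c['mount']);R=Ro.from_euler('xyz',s['tool_rot']).as_matrix()
    d=R@M[:3,:3]@np.linalg.solve(np.array(c['K']),[px[0],px[1],1]);return R@M[:3,3]+s['eef_pos'],d
E
python3 - <<'E'
from h import *
s=ctrl.read_state();print(s['clock'],s['eef_pos'],s['tool_rot'])
im,d=get_image('wrist');save('w1.png',cv2.rotate(im,cv2.ROTATE_180));np.savez('w1.npz',im=im,d=d,p=s['eef_pos'],r=s['tool_rot'])
for n in ['mark_left','mark_right','pointer_tip','pad_left_top','pad_right_top','mirror']:
    for r in place_of(n,'wrist')[:2]:
        u,v=np.round(r['pixel']).astype(int);o,q=wray(r['pixel'],s);print(n,np.round(r['pixel'],1),round(r['p'],2),(o+q*d[v,u]).round(1))
E
```

```text
3.75 [506.9335111   35.47869726 251.8418479 ] [-3.08177837  0.66306539 -2.9702361 ]
mark_left [308.1 214.4] 0.72 [572.8  65.1 169. ]
mark_right [256.6 217.1] 0.47 [570.1  19.8 179.5]
pointer_tip [280.1 216.2] 0.68 [570.9  40.  175.4]
pad_left_top [412.9  12.2] 0.82 [441.1 112.2  76.2]
pad_right_top [159.2  12.2] 0.7 [468.2 -67.3  77.8]
mirror [280.9  54.9] 0.82 [485.8  24.4  76.7]
```

View pics/w1.png

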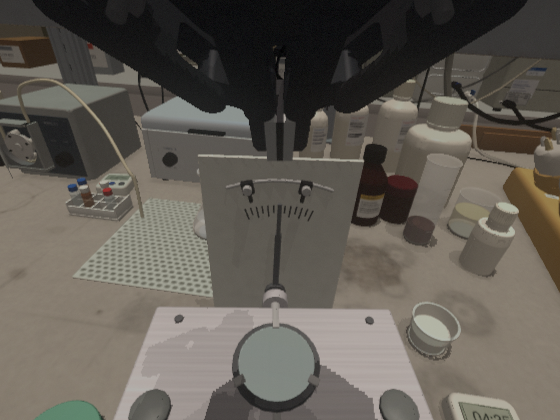

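The wrist view (turned 180°) shows the tabs at about (247,190) and (306,188), the pointer in the middle at about (279,205), and the pads at (150,405) and (400,405). The pad positions agree with the other cameras. I'll zoom in on the tabs.

```bash
python3 - <<'E'
from h import *
z=np.load('w1.npz');s=dict(eef_pos=z['p'],tool_rot=z['r'])
L=np.array([441.1,112.2])*.5+np.array([440.1,109.7])*.5;R=np.array([468.1,-67.4])
im=cv2.imread('pics/w1.png');cv2.imwrite('pics/c.png',cv2.resize(im[165:290,220:340],None,fx=6,fy=4.8 if 0 else 6,interpolation=cv2.INTER_CUBIC)[:600])
v=L-R;y=np.arctan2(-v[0],v[1]);ex=np.array([np.cos(y),np.sin(y),0]);ey=np.array([-ex[1],ex[0],0])
O=np.r_[(L+R)/2,0]+35*ex;print(O.round(1),np.degrees(y),np.linalg.norm(v))
# plane x_local=81 intersect
def ang(pr,pl=81):
    o,d=wray((559-pr[0],419-pr[1]),s);t=(pl-(o-O)@ex)/(d@ex);P=o+t*d
    yl=(P-O)@ey;zl=P[2]-65;return yl.round(1),zl.round(1),np.arctan2(yl,zl).round(3),np.hypot(yl,zl).round(1)
for p in [(250.9,204.6),(302.4,201.9),(278.9,202.8),(247,190),(306,188),(275,298)]:print(p,ang(p))
def fwd(th,r=112):  # rotated pixel of arc point
    c=get_calibration('wrist');M=np.array(c['mount']);Rt=Ro.from_euler('xyz',s['tool_rot']).as_matrix()
    P=O+81*ex+ey*r*np.sin(th)+np.array([0,0,65+r*np.cos(th)])
    q=np.array(c['K'])@(M[:3,:3].T@(Rt.T@(P-s['eef_pos'])-M[:3,3]));return 559-q[0]/q[2],419-q[1]/q[2]
for t in np.arange(-.3,.31,.1):print(t.round(1),np.round(fwd(t),1))
print(np.round(fwd(0,0),1))
E
```

```text
[488.9  27.1   0. ] 8.765473682948613 180.45767509308106
(250.9, 204.6) (np.float64(24.3), np.float64(109.0), np.float64(0.22), np.float64(111.7))
(302.4, 201.9) (np.float64(-19.8), np.float64(113.3), np.float64(-0.173), np.float64(115.0))
(278.9, 202.8) (np.float64(0.3), np.float64(111.7), np.float64(0.003), np.float64(111.7))
(247, 190) (np.float64(27.5), np.float64(123.3), np.float64(0.219), np.float64(126.4))
(306, 188) (np.float64(-21.6), np.float64(127.1), np.float64(-0.169), np.float64(128.9))
(275, 298) (np.float64(-1.2), np.float64(-10.2), np.float64(-3.029), np.float64(10.3))
-0.3 [316.9 208.5]
-0.2 [304.8 205.4]
-0.1 [292.2 203.4]
0.0 [279.3 202.5]
0.1 [266.2 202.6]
0.2 [253.3 203.9]
0.3 [240.7 206.2]
[274.3 291.5]
```

View pics/c.png

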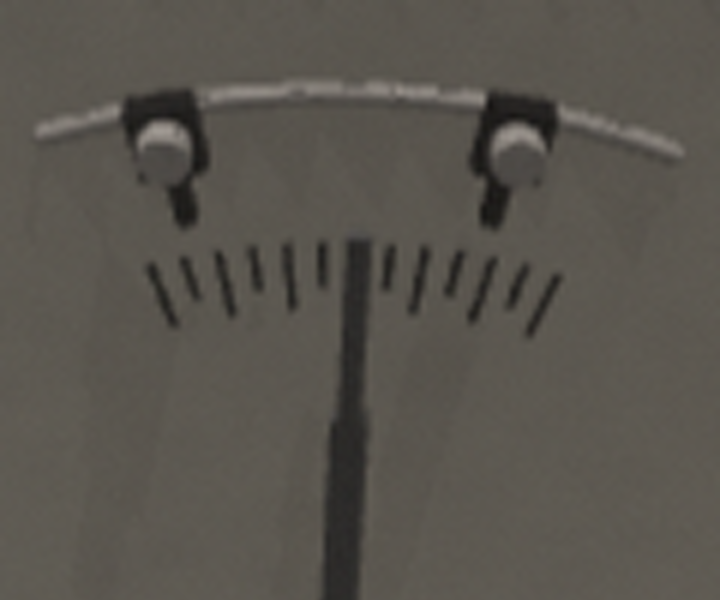

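Zoomed in, the tab points are at about (251,202.5) and (302,202.5) and the tip is at (280,205). That puts the left mark at about +0.217 rad and the right mark at about −0.175 rad.

>>> play_rows(
  series=[
    [[-1.1,1.25,-2,-1,6.25,0,1],[-1.1,1.25,-2,-1,6.25,0,1],[-1.1,1.25,-2,-1,6.25,0,1],[-1.1,1.25,-2,-1,6.25,0,1],[-1.1,1.25,-2,-1,6.25,0,1],[-1.1,1.25,-2,-1,6.25,0,1],[0,0,0,0,0,0,1],[0,0,0,0,0,0,1]],
  ],
)

```text
clock: 5.1
eef_pos: [446.8, 99.8, 141.3]
tool_rot: [-3.077, 0.055, -2.971]
force: [-0.6, -0.3, -0.3]
width: -0.2
gripper_force: 0.0
```

```bash
cat >> h.py <<'E'
O=np.array([488.9,27.1,0]);yw=np.radians(8.77);ex=np.array([np.cos(yw),np.sin(yw),0]);ey=np.array([-ex[1],ex[0],0])
def tilt(cam='scene',n=None):
    im,d=get_image(cam)
    if n: save(n,im)
    c=get_calibration(cam);R=np.array(c['R']);t=np.array(c['t']);K=np.array(c['K'])
    v,u=np.mgrid[0:420,0:560];q=np.stack([u,v,np.ones_like(u)],-1)@np.linalg.inv(K).T*d[...,None]
    P=(q-t)@R;L=P-O;x,y,z=L@ex,L@ey,L[...,2]
    g=im.astype(int);br=g.min(-1)>110
    m=(abs(x)<52)&(abs(y)<108)&(abs(z-68)<35)&br&(np.hypot(x,y)>42)
    X,Y,Z=x[m],y[m],z[m]
    A=np.c_[X,Y,np.ones_like(X)]
    k=np.ones(len(X),bool)
    for _ in range(8):
        w=np.linalg.lstsq(A[k],Z[k],rcond=None)[0];r=Z-A@w;k=abs(r)<max(3,1.5*np.std(r[k]))
    return 'tilt %.3f front %.3f z0 %.1f n %d'%(-np.arctan(w[1]),w[0],w[2],k.sum())
def where():
    s=ctrl.read_state();L=s['eef_pos']-O;R=Ro.from_euler('xyz',s['tool_rot']).as_matrix()
    print(s['clock'],'tcp',s['eef_pos'].round(1),'loc',(L@ex).round(1),(L@ey).round(1),'zax',R[:,2].round(3),'xax',R[:,0].round(3),'F',s['force'].round(2))
E
python3 - <<'E'
from h import *
where();print(tilt(),'|',tilt('top'))
E
```

```text
5.1 tcp [446.8  99.8 141.3] loc -30.5 78.2 zax [ 0.065 -0.054 -0.996] xax [-0.984 -0.17  -0.055] F [-0.63 -0.33 -0.29]
tilt 0.000 front 0.000 z0 70.2 n 1523 | tilt -0.001 front -0.002 z0 69.4 n 1709
```

>>> play_rows(
  series=[
    [[-0.3,0.55,-1,1.55,1.85,0,1],[-0.3,0.55,-1,1.55,1.85,0,1],[0,0,-1.2,0,0,0,1],[0,0,-1.2,0,0,0,1],[0,0,-1,0,0,0,1],[0,0,0,0,0,0,1],[0,0,0,0,0,0,1],[0,0,0,0,0,0,1]],
  ],
)

```text
clock: 6.2
eef_pos: [441.3, 111.5, 87.4]
tool_rot: [3.14, -0.0, -2.973]
force: [0.3, -0.3, 0.6]
width: 0.2
gripper_force: 0.0
```

```bash
python3 - <<'E'
from h import *
where();print(tilt(n='s2.png'))
E
```

```text
6.2 tcp [441.3 111.5  87.4] loc -34.2 90.7 zax [-0.     0.001 -1.   ] xax [-0.986 -0.168  0.   ] F [ 0.28 -0.3   0.59]
tilt -0.000 front 0.001 z0 70.2 n 1311
```

>>> play_rows(
  series=[
    [[0,0,-0.5,0,0,0,1],[0,0,-0.5,0,0,0,1],[0,0,-0.4,0,0,0,1],[0,0,-0.4,0,0,0,1],[0,0,-0.3,0,0,0,1],[0,0,-0.2,0,0,0,1],[0,0,0,0,0,0,1],[0,0,0,0,0,0,1],[0,0,0,0,0,0,1]],
  ],
)

```text
clock: 7.38
eef_pos: [441.0, 111.8, 64.2]
tool_rot: [3.14, -0.001, -2.973]
force: [-0.7, 2.7, 3.6]
width: -0.0
gripper_force: 1.8
```

```bash
python3 - <<'E'
from h import *
where();print(tilt(n='s3.png'),'|',tilt('top'))
E
```

```text
7.375 tcp [441.  111.8  64.2] loc -34.4 91.0 zax [-0.001  0.002 -1.   ] xax [-0.986 -0.168  0.001] F [-0.73  2.71  3.59]
tilt 0.137 front 0.003 z0 70.2 n 1201 | tilt 0.139 front -0.001 z0 69.6 n 1368
```

>>> play_rows(
  series=[
    [[0,0,-0.3,0,0,0,1],[0,0,-0.2,0,0,0,1],[0,0,-0.15,0,0,0,1],[0,0,0,0,0,0,1],[0,0,0,0,0,0,1],[0,0,0,0,0,0,1]],
  ],
)

```text
clock: 8.22
eef_pos: [441.0, 111.4, 57.6]
tool_rot: [3.14, -0.001, -2.973]
force: [-1.1, 2.2, 4.0]
width: 0.2
gripper_force: 2.6
```

```bash
python3 - <<'E'
from h import *
where();print(tilt(n='s4.png'),'|',tilt('top'))
im=cv2.imread('pics/s4.png');cv2.imwrite('pics/d.png',cv2.resize(im[200:260,280:350],None,fx=8,fy=8,interpolation=2))
E
```

```text
8.225 tcp [441.  111.4  57.6] loc -34.4 90.6 zax [-0.001  0.001 -1.   ] xax [-0.986 -0.168  0.001] F [-1.14  2.2   4.  ]
tilt 0.215 front 0.000 z0 70.1 n 1159 | tilt 0.215 front 0.002 z0 69.7 n 1395
```

View pics/d.png

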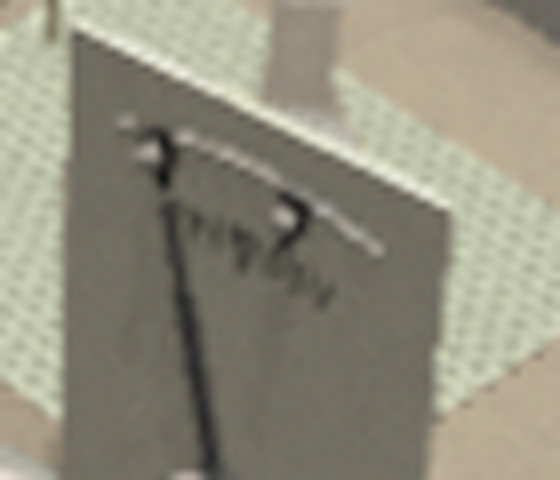

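The pointer tip at (168,200) stands right under the left tab's point at (165,185). I'll hold there, then release and move across to the right pad.

>>> play_rows(
  series=[
    [[0,0,0,0,0,0,1],[0,0,0,0,0,0,1],[0,0,0,0,0,0,1],[0,0,0,0,0,0,1],[0,0,0,0,0,0,1],[0,0,0,0,0,0,1],[0,0,0,0,0,0,1],[0,0,0.3,0,0,0,1],[0,0,0.5,0,0,0,1],[0,0,0.6,0,0,0,1],[0,0,0.8,0,0,0,1],[0,0,1.5,0,0,0,1],[0,0,2,0,0,0,1],[0,0,1,0,0,0,1],[0,0,0,0,0,0,1],[0,0,0,0,0,0,1]],
  ],
)

```text
clock: 10.32
eef_pos: [440.7, 110.9, 124.2]
tool_rot: [3.141, -0.002, -2.973]
force: [0.1, -0.0, -0.4]
width: -0.0
gripper_force: 0.0
```

```bash
python3 - <<'E'
from h import *
where();print(tilt())
E
```

```text
10.325 tcp [440.7 110.9 124.2] loc -34.9 90.1 zax [-0.002  0.    -1.   ] xax [-0.986 -0.167  0.002] F [ 0.07 -0.02 -0.42]
tilt 0.002 front -0.001 z0 70.3 n 1369
```

>>> play_rows(
  series=[
    [[0.45,-2.98,0,0,0,0,1],[0.45,-2.98,0,0,0,0,1],[0.45,-2.98,0,0,0,0,1],[0.45,-2.98,0,0,0,0,1],[0.45,-2.98,0,0,0,0,1],[0.45,-2.98,0,0,0,0,1],[0,0,0,0,0,0,1],[0,0,0,0,0,0,1]],
  ],
)

```text
clock: 11.38
eef_pos: [467.7, -66.6, 124.3]
tool_rot: [3.139, -0.001, -2.973]
force: [-0.0, 0.2, 0.3]
width: -0.4
gripper_force: 0.0
```

```bash
python3 - <<'E'
from h import *
where();print(tilt('top'))
E
```

```text
11.375 tcp [467.7 -66.6 124.3] loc -35.2 -89.4 zax [-0.002  0.002 -1.   ] xax [-0.986 -0.168  0.001] F [-0.05  0.18  0.26]
tilt 0.001 front -0.002 z0 69.5 n 1966
```

>>> play_rows(
  series=[
    [[0,0,-1.5,0,0,0,1],[0,0,-1.5,0,0,0,1],[0,0,-0.8,0,0,0,1],[0,0,-0.5,0,0,0,1],[0,0,-0.5,0,0,0,1],[0,0,-0.4,0,0,0,1],[0,0,-0.3,0,0,0,1],[0,0,-0.3,0,0,0,1],[0,0,0,0,0,0,1],[0,0,0,0,0,0,1]],
  ],
)

```text
clock: 12.68
eef_pos: [468.2, -67.8, 66.7]
tool_rot: [3.141, -0.001, -2.973]
force: [0.9, -2.6, 2.8]
width: 0.3
gripper_force: 1.4
```

```bash
python3 - <<'E'
from h import *
where();print(tilt(),'|',tilt('top'))
E
```

```text
12.675 tcp [468.2 -67.8  66.7] loc -34.9 -90.7 zax [-0.001  0.001 -1.   ] xax [-0.986 -0.167  0.001] F [ 0.94 -2.64  2.76]
tilt -0.108 front -0.001 z0 70.3 n 1110 | tilt -0.110 front -0.004 z0 69.3 n 1908
```

Another 0.066 rad × 85 mm comes to about 5.6 mm.

>>> play_rows(
  series=[
    [[0,0,-0.25,0,0,0,1],[0,0,-0.2,0,0,0,1],[0,0,-0.1,0,0,0,1],[0,0,0,0,0,0,1],[0,0,0,0,0,0,1],[0,0,0,0,0,0,1]],
  ],
)

```text
clock: 13.52
eef_pos: [468.2, -67.6, 61.1]
tool_rot: [3.141, -0.001, -2.973]
force: [1.5, -3.9, 3.3]
width: 0.0
gripper_force: 2.2
```

```bash
python3 - <<'E'
from h import *
where();print(tilt(n='s5.png'),'|',tilt('top'))
im=cv2.imread('pics/s5.png');cv2.imwrite('pics/e.png',cv2.resize(im[200:260,280:350],None,fx=8,fy=8,interpolation=2))
E
```

```text
13.525 tcp [468.2 -67.6  61.1] loc -34.9 -90.5 zax [-0.001  0.001 -1.   ] xax [-0.986 -0.168  0.001] F [ 1.51 -3.87  3.34]
tilt -0.179 front -0.003 z0 70.3 n 1138 | tilt -0.174 front 0.000 z0 69.2 n 1891
```

View pics/e.png

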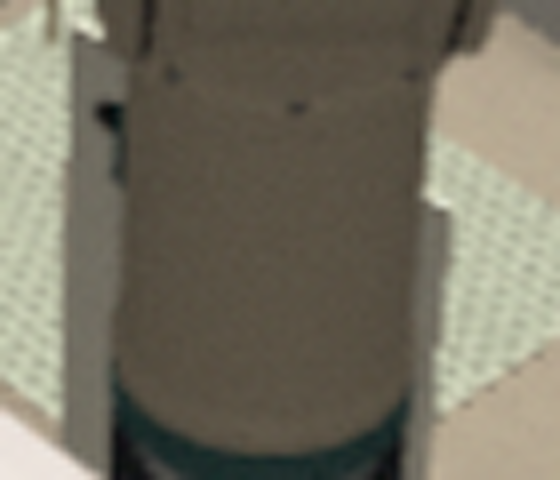

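The gripper hides the right tab in this view. The plate fits read −0.174 and −0.179 rad, on target, so I'll hold and then release well clear.

>>> play_rows(
  series=[
    [[0,0,0,0,0,0,1],[0,0,0,0,0,0,1],[0,0,0,0,0,0,1],[0,0,0,0,0,0,1],[0,0,0,0,0,0,1],[0,0,0,0,0,0,1],[0,0,0,0,0,0,1],[0,0,0.3,0,0,0,1],[0,0,0.5,0,0,0,1],[0,0,0.6,0,0,0,1],[0,0,0.8,0,0,0,1],[0,0,2,0,0,0,1],[0,0,3,0,0,0,1],[0,0,3,0,0,0,1],[0,0,3,0,0,0,1],[0,0,0,0,0,0,1],[0,0,0,0,0,0,1],[0,0,0,0,0,0,1]],
  ],
)

```text
clock: 15.88
eef_pos: [467.2, -67.4, 192.2]
tool_rot: [3.14, -0.003, -2.973]
force: [0.9, -0.2, 0.1]
width: 0.1
gripper_force: 0.0
```

```bash
python3 - <<'E'
from h import *
where();print(tilt('top'));print(workorder.finish_job())
E
```

```text
15.875 tcp [467.2 -67.4 192.2] loc -35.8 -90.1 zax [-0.003  0.001 -1.   ] xax [-0.986 -0.168  0.003] F [ 0.88 -0.23  0.11]
tilt -0.004 front -0.002 z0 69.4 n 2038
the job is handed in; nothing more can be done
None
```

The job is handed in (no verdict came back): the left pad was held at 0.215 rad (mark measured at about 0.217) and the right at about −0.176 (mark about −0.175, judged from the plate tilt because the gripper hid the tab). The plate came back level after each press, and the arm finished about 115 mm above the plate.

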